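# Press a handle mould in the bench hand press

## Robot

A 6-joint arm with a two-finger parallel gripper is mounted at the origin on the work surface. World frame = base frame: x ahead of the robot, y to its left, z up, the work surface at z = 0. Lengths are in m, angles in rad, forces in N, time in s.
With the tool pointing down it reaches from about 0.35 to 0.925 m from the base axis. Payload 6.4 kg.
Tool frame: the origin (TCP) lies at the very end of the fingers, on their centre line; the grasp point (between the pads) lies 19 mm behind it; x points along the fingers, z is the direction in which the jaws open and shut, and the axes are right-handed (so a half turn about x gives the same grasp; the last joint's range is limited). The gripper opens to 85 mm and grips with 20 to 120 N. Pads are 22 mm wide; open, the fingers measure 114 mm over their backs; the gripper's body (76 mm by 85 mm) begins 54 mm behind the grasp point. The pads swing forward as they close: fully open they stand 13 mm farther back than shut.
Start: joints at [-1.442, 0.245, 1.558, -0, 1.339, -0.174], TCP at [0.194, -0.62, 0.231] pointing down, gripper open.
Joint ranges: [-3.13, 3.13], [-1.02, 2.26], [0.13, 2.54], [-0.95, 4.09], [0.21, 2.88], [-2.74, 2.74]. Speed limits (rad/s): [2.57, 2.57, 3.14, 3.14, 3.14, 3.14].

## Interface

Orientations are given as a rotation vector (axis times angle).
In Python, from plant import monitor, capture, camera_info, manip gives the robot as it stands.
- The arm moves only by the tool jog_arm, never from a script. Its argument "plan" is a list of rows, each a list of 3 entries, a list of its own where there are three numbers: the opening in per cent of the stroke, from 0 (shut) to 100 (fully open), then the shift along the tool's x, y, z normalised to -1 to 1, where 1 is 2 cm, then the turn, a rotation vector about the tool's x, y, z normalised to -1 to 1, where 1 is 45 degrees. In form: [[hand, [tx, ty, tz], [wx, wy, wz]], ...]. A call has 1 to 20 rows; each row shifts and turns the commanded pose from where the row before left it, along the tool's axes as they then stand; what a row does not reach is not made up. A row lasts 1/12 s, in which the tool goes at most 41.7 mm and 7.16 degrees, less where a joint would pass 70% of its speed; a pose out of reach is approached as far as the arm can. A call with a number of a shift or a turn outside -1 to 1 is refused whole. A call with a gripper value outside its range is refused whole. The fingers move at their own pace and stop on an object; "grip_force" is the grip in N (left out, the last holds). Time passes only in rows, so rows that do not move let the fingers close. It gives the time, the measured TCP pose, the force and the opening at its end, in the units of the state.
- monitor.get_obs(): the state, without advancing time (a new reading comes with each control period).
- capture(name): name is "side" or "top" or "wrist"; returns the picture (480x640x3 uint8, red, green, blue); there is no depth.
- camera_info(name): a dict with "fx", "fy", "cx", "cy" (pixels), "R" (3x3) and "t" (3): a world point X has camera coordinates R X + t. Camera axes: x right, y down, z forward; pixel columns grow to the right and rows downward; lengths in m; the calibration is good to about 2 mm. The wrist camera is an equidistant fisheye: a pixel r from the principal point sees the ray r / f radians off the axis. A picture is of the moment at which its call begins: read the wrist's pose just before it. camera_info takes no time and is no camera call; for the wrist camera it gives the pose at the moment of the call.
- manip.hand_in(): hands the job in, once; it reports no verdict.
The state is a dict: "clock": time; "joint_pos": joint angles; "qd": joint speeds; "effort": joint torques, N m; "tcp_pos": TCP position; "tool_rot": TCP orientation; "ft_force": force on the tool from outside, world axes, zero at the start; "ft_torque": the same for the moment, N m; "finger_gap": finger opening in m.
Only numpy, scipy, OpenCV 4.12 (cv2) and the standard library are available. Lean on these libraries where they do the work, as an engineer would, in place of code of your own. Each camera call takes 0.05 s, during which the arm holds its last target. There are 200 camera calls.

## Task

Move the filled plaster handle mould from the ware board into the nest on the press's drawn-out bed, setting it down flat and never letting it fall. Push the bed fully home under the pressure plate, then wind the star wheel clockwise (seen from above), spoke after spoke, until the plate is screwed down tight on the mould. Leave the two unfired jugs where they stand.

Things in the scene. Friction and masses are not known exactly. Their poses are not given: they have to be found in the camera images.
- mould_mid (a point): centre of the closed two-part plaster mould to be pressed: an off-white block 62 mm (its x) by 120 mm (its y) by 64 mm high (its z, up), with a brown parting line round it at half height; 0.35 to 0.65 kg, loose, on the ware board. Either end may face either way. Grasp it across its 62 mm width.
- board: pale wooden ware board lying on the bench, 480 (x) by 150 (y) by 18 mm thick, origin under its centre; fixed. The mould stands on its half nearer the robot, one jug on its far half.
- nest (a point): centre of the nest's floor on the sliding bed, 34 mm above the bench; moves with the bed. Its y axis is the way the bed slides home, z up. The nest is a 70 (x) by 128 (y) mm rectangle within steel strips 6 mm thick, 8 mm high: the mould goes in with its length along y and 4 mm to spare all round.
- bed_knob (a point): centre of the black ball knob, 32 mm in diameter, on a 14 mm upright stem at the bed's outer end, 190 mm from the nest's centre in its -y direction, 74 mm above the bench. A 12 mm rod at 30 mm height joins the stem to the bed. Nothing stands beyond the knob on its outer side for 40 mm.
- bed (a joint): travel of the bed in m: 0 fully drawn out, 0.180 home against its stop with the nest under the plate; slides with about 2.5 N of friction and stays where it is left.
- plate: round steel pressure plate, 90 mm in diameter, origin at the centre of its underside, over the bed's home position; moves only up and down, driven by the screw. It starts 13 to 22 mm above the height of the mould's top.
- wheel_hub (a point): centre of the star wheel in the plane of its spokes, on the vertical screw on top of the press, 148 mm above the plate's underside; turns and sinks with it. x lies along one spoke, z up. Five 12 mm bare round spokes 72 degrees apart, each with a red 22 mm ball, 97 mm from axis to tip; hub 42 mm in diameter, top 19 mm above the spoke plane. Below the spokes at least 30 mm is always free.
- wheel (a joint): angle of the star wheel in rad, anticlockwise from above positive: 0 where the plate just touches a mould in the nest; the plate rises 24 mm per turn. Starts open at 3.6 to 5.8; clockwise lowers the plate. Turning takes about 0.2 N m until, within 0.05 rad past 0, the screw tightens hard on the mould. It stays where it is left; pushing on the plate does not turn it.
- press: green bench press, fixed: base 190 (x) by 400 (y) by 18 mm, origin at bench level on the screw's axis, its y axis the way the bed goes home (the base reaches 290 mm to -y, 110 mm to +y). Two columns at x = -80 and +80 mm carry a crosshead 210 by 50 mm whose highest parts are 209 mm above the bench.
- jug_a_mid (a point): centre (half-way up) of an unfired white jug, 82 mm in diameter, 104 mm high, on the ware board; leave alone
- jug_b_mid (a point): centre (half-way up) of the other unfired white jug, the same size, standing on the bench between the ware board and the press, farther from the robot than either grasp; leave alone
There are look-alikes about, which are no part of the job. Leave any red look-alike of the part that bears mould_mid alone.

How it is judged:
By the outcome, as a careful person would: the job done as asked, in the order asked, and still so for the second after the job is handed in, with the robot touching nothing.
It also fails if it takes over 72 s, if anything falls off the work surface, if the arm or the gripper's body presses on something with over 40 N, if the wrist force passes 120 N, or if a joint passes its speed limit or range.

## Working session

There is one attempt and no reset: what is moved stays moved. The work goes in short steps, Python scripts to look and compute and a tool call to move; the robot and the scene stay as the last step left them, time stands still between calls to the robot, and variables do not carry over. Pictures are saved under pics/ and viewed, about 8 in all and at most 12, crops included, and the job is handed in when it is done.

Besides the shell and the picture viewer there is one more tool, called after ">>>" as name([rows], argument=value, ...), one row to a line, values as JSON. jog_arm: Moves the arm, as the interface text tells. Its arguments: {"type":"object","properties":{"plan":{"type":"array","items":{"type":"array"}},"grip_force":{"type":"number"}},"required":["plan"]}

```bash
mkdir -p pics; ls; python3 - <<'E'
from plant import monitor, capture, camera_info, manip
import cv2
o=monitor.get_obs();print({k:o[k] for k in('clock','tcp_pos','tool_rot','finger_gap')})
for n in('top','side'):
    cv2.imwrite(f'pics/{n}0.png',capture(n)[:,:,::-1])
    c=camera_info(n);print(n,c)
E
```

```text
pics
{'clock': 0.0, 'tcp_pos': array([ 0.19376369, -0.6198614 ,  0.23018306]), 'tool_rot': array([ 0.98464642,  1.33872381, -0.98233367]), 'finger_gap': 0.08538549743868465}
top {'fx': 585.540697616906, 'fy': 585.540697616906, 'cx': 312.5898665763983, 'cy': 245.4109500563957, 'R': array([[-0.12335158, -0.99235838, -0.0030379 ],
       [-0.97028814,  0.12124919, -0.20937899],
       [ 0.20814734, -0.02287959, -0.97782985]]), 't': array([-0.11068067,  0.52102974,  1.58601265])}
side {'fx': 537.0050612601469, 'fy': 537.0050612601469, 'cx': 322.31496148600667, 'cy': 236.69465432356188, 'R': array([[-0.98696883, -0.15972518, -0.0195036 ],
       [-0.07535485,  0.56588452, -0.82103371],
       [ 0.14217654, -0.80886499, -0.57054645]]), 't': array([0.45259634, 0.25622936, 1.18723419])}
```

View pics/top0.png

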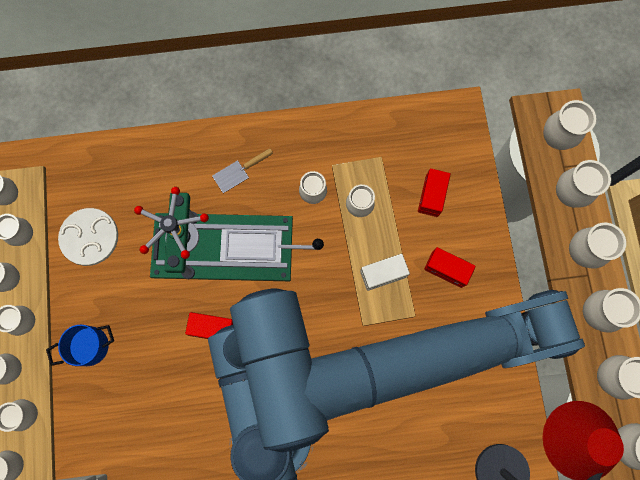

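View pics/side0.png

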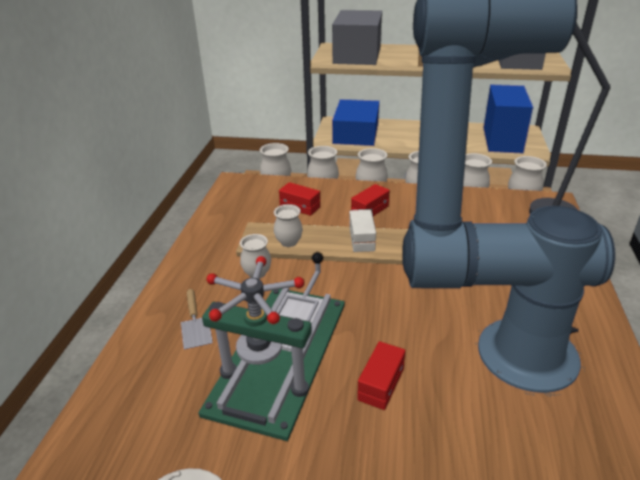

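Top view: the white mould is at (385,271) on the board's near half. The things that could be mistaken for it are the red blocks at (434,192), (450,267) and (208,326), and the pale nest at (250,246). Jugs are at (361,199) and (313,185), the knob at (318,244), and the hub at (169,223) with 5 red balls. The white, unpainted block on the board is the target; next I measure it and check a crop.

```bash
cat > h.py <<'E'
import numpy as np, cv2
from plant import monitor, capture, camera_info
def ray(ci,px):
    R,t=np.array(ci['R']),np.array(ci['t']); px=np.atleast_2d(px).astype(float)
    d=np.c_[(px[:,0]-ci['cx'])/ci['fx'],(px[:,1]-ci['cy'])/ci['fy'],np.ones(len(px))]
    return -R.T@t, d@R
def plane(ci,px,z):
    C,d=ray(ci,px); return C+d*((z-C[2])/d[:,2])[:,None]
def tri(ca,pa,cb,pb):
    A,a=ray(ca,pa);B,b=ray(cb,pb);a=a[0];b=b[0]
    s=np.linalg.lstsq(np.c_[a,-b],B-A,rcond=None)[0]
    p,q=A+a*s[0],B+b*s[1]; return (p+q)/2,np.linalg.norm(p-q)
def proj(ci,X):
    c=np.atleast_2d(X)@np.array(ci['R']).T+np.array(ci['t'])
    return np.c_[ci['fx']*c[:,0]/c[:,2]+ci['cx'],ci['fy']*c[:,1]/c[:,2]+ci['cy']]
def blobs(m,amin):
    n,l,s,c=cv2.connectedComponentsWithStats(m.astype(np.uint8)); return [(c[i],s[i],l==i) for i in range(1,n) if s[i,4]>=amin]
E
python3 - <<'E'
from h import *
np.set_printoptions(precision=4,suppress=True)
T,S=camera_info('top'),camera_info('side')
t,s=cv2.imread('pics/top0.png'),cv2.imread('pics/side0.png')
def red(im): 
    im=im.astype(int); return (im[:,:,2]>120)&(im[:,:,1]<70)&(im[:,:,0]<70)
tb=[(b[0],b[1][4]) for b in blobs(red(t),15) if b[0][0]<230 and b[0][1]<290]
sb=[(b[0],b[1][4]) for b in blobs(red(s),15) if b[0][0]<310 and b[0][1]>240]
print(tb,sb)
P=[]
for a,_ in tb:
    r=[tri(T,a,S,b) for b,_ in sb]; k=min(r,key=lambda q:q[1]); P.append(k[0]); print('ball',*k)
P=np.array(P)
A=np.c_[2*P[:,:2],np.ones(len(P))]; c=np.linalg.lstsq(A,(P[:,:2]**2).sum(1),rcond=None)[0]
print('hub',c[:2],P[:,2].mean(),'r',np.sqrt(c[2]+c[:2]@c[:2]), 'ang',np.degrees(np.arctan2(*(P[:,:2]-c[:2]).T[::-1])))
# knob
k=[]
for im,box in((t,(305,230,332,258)),(s,(307,248,330,270))):
    x0,y0,x1,y1=box; m=np.zeros(im.shape[:2],bool); m[y0:y1,x0:x1]=(im[y0:y1,x0:x1].max(2)<50)
    b=max(blobs(m,5),key=lambda b:b[1][4]); k.append(b[0]); print('knobpx',b[0],b[1])
print('knob',tri(T,k[0],S,k[1]))
# mould
x0,y0,x1,y1=350,245,420,300
h=cv2.cvtColor(t,cv2.COLOR_BGR2HSV); m=np.zeros(t.shape[:2],np.uint8); m[y0:y1,x0:x1]=((h[:,:,1]<50)&(h[:,:,2]>140))[y0:y1,x0:x1]
b=max(blobs(m,50),key=lambda b:b[1][4]); m=b[2].astype(np.uint8)
r=cv2.minAreaRect(cv2.findNonZero(m)); bp=cv2.boxPoints(r); print(b[0],bp); print(plane(T,bp,.082))
big=np.hstack([cv2.resize(t[235:305,345:425],(400,350),interpolation=cv2.INTER_CUBIC),cv2.resize(t[210:280,210:290],(400,350),interpolation=cv2.INTER_CUBIC)])
cv2.imwrite('pics/crop1.png',big)
print('camT',ray(T,[0,0])[0],'camS',ray(S,[0,0])[0])
E
```

```text
[(array([174.0714, 189.9286]), np.int32(42)), (array([137.42, 209.14]), np.int32(50)), (array([203.1702, 216.6383]), np.int32(47)), (array([142.7059, 248.7451]), np.int32(51)), (array([184.0638, 253.6383]), np.int32(47))] [(array([260.8824, 259.1176]), np.int32(34)), (array([210.597, 277.806]), np.int32(67)), (array([298.473 , 281.3919]), np.int32(74)), (array([213.9674, 313.6196]), np.int32(92)), (array([272.561 , 316.7073]), np.int32(82))]
ball [0.64   0.1547 0.2669] 0.0015552037766852886
ball [0.6018 0.248  0.2675] 0.0012948014882757852
ball [0.5613 0.0883 0.2689] 0.0030538413929583233
ball [0.5004 0.2414 0.2675] 0.0013795485802557443
ball [0.4756 0.1426 0.2669] 0.0020034566752531184
hub [0.5558 0.1748] 0.26754273623056396 r 0.08654338123829505 ang [ -13.4218   57.8864  -86.3951  129.7675 -158.1664]
knobpx [317.7158 243.7789] [313 239  11  11  95]
knobpx [317.1538 257.7308] [312 253  11  11  78]
knob (array([ 0.5019, -0.1886,  0.0709]), np.float64(0.0017455478622754894))
[384.9442 270.4674] [[360.1 267.3]
 [402.4 253.2]
 [409.3 273.9]
 [367.  288. ]]
[[ 0.4208 -0.2949  0.082 ]
 [ 0.4453 -0.4157  0.082 ]
 [ 0.3861 -0.4254  0.082 ]
 [ 0.3621 -0.3055  0.082 ]]
camT [ 0.1618 -0.1367  1.6596] camS [0.2972 0.8876 0.8966]
```

View pics/crop1.png

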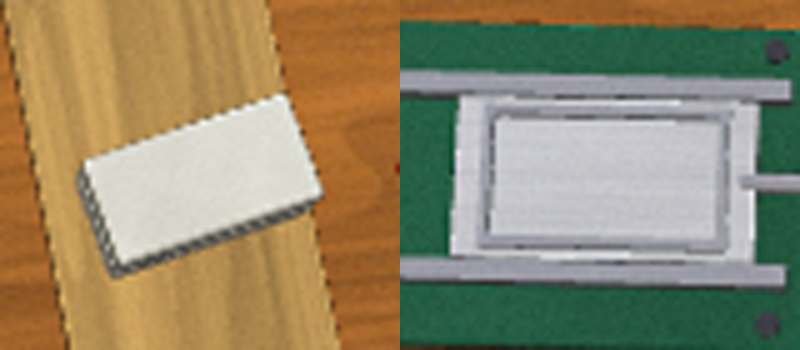

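Crop: the white block has its bright top face at about (362,268), (402,254), (409,273), (369,288), with darker sides showing lower left. The nest frame is empty. Now I refine the top face and nest corners, and compute jogs.

```bash
python3 - <<'E'
from h import *
from scipy.spatial.transform import Rotation as Ro
np.set_printoptions(precision=4,suppress=True)
T,S=camera_info('top'),camera_info('side')
t,s=cv2.imread('pics/top0.png'),cv2.imread('pics/side0.png')
def rect(im,box,thr,ci,z):
    x0,y0,x1,y1=box; g=im[:,:,0]; m=np.zeros(g.shape,np.uint8); m[y0:y1,x0:x1]=g[y0:y1,x0:x1]>thr
    b=max(blobs(m,30),key=lambda b:b[1][4]); px=cv2.findContours(b[2].astype(np.uint8),0,1)[0][0][:,0]
    W=plane(ci,px,z); r=cv2.minAreaRect((W[:,:2]*1000).astype(np.float32)); bp=cv2.boxPoints(r)
    e=bp[1]-bp[0] if np.linalg.norm(bp[1]-bp[0])>np.linalg.norm(bp[2]-bp[1]) else bp[2]-bp[1]
    print('centre',np.array(r[0]),'size',np.array(r[1]),'long',np.degrees(np.arctan2(e[1],e[0]))%180)
for th in(170,185,200): print(th); rect(t,(350,245,420,300),th,T,.082)
print('side'); [rect(s,(340,205,385,256),th,S,.082) for th in(170,190,205)]
print('nest')
for th in(190,205): rect(t,(225,228,262,262),th,T,.034)
c=(np.array([[492,116],[727,116],[722,238],[487,238]])-[400,0])/5+210
W=plane(T,c,.038);print(W,W.mean(0))
o=monitor.get_obs(); print(Ro.from_rotvec(o['tool_rot']).as_matrix())
E
```

```text
170
centre [ 405.0536 -361.5201] size [ 58.0427 117.7809] long 101.876
185
centre [ 405.1154 -361.6854] size [ 57.2801 116.8639] long 101.47641
200
centre [ 405.4221 -361.699 ] size [ 56.9932 116.532 ] long 101.83261
side
centre [ 403.7564 -355.317 ] size [ 57.4753 117.6194] long 101.86007
centre [ 403.8951 -355.1365] size [ 52.8001 108.0897] long 101.601845Traceback (most recent call last):
  File "<stdin>", line 13, in <module>
  File "<stdin>", line 8, in rect
ValueError: max() iterable argument is empty
```

```bash
cat >> h.py <<'E'
from scipy.spatial.transform import Rotation as Ro
np.set_printoptions(precision=4,suppress=True)
def togo(p,jaw=None):
    """units of shift (tool axes) to reach tcp p; and yaw (deg about tool x) to set jaw axis angle"""
    o=monitor.get_obs(); M=Ro.from_rotvec(o['tool_rot']).as_matrix(); d=(np.array(p)-o['tcp_pos'])
    print('clock',o['clock'],'tcp',o['tcp_pos'],'F',o['ft_force'],'gap',o['finger_gap'],'q6',o['joint_pos'][5])
    print('tool axes cols\n',M); print('shift units',M.T@d/.02)
    if jaw is not None:
        a=np.degrees(np.arctan2(M[1,2],M[0,2])); e=(jaw-a+90)%180-90
        print('jaw now',a,'world yaw needed',e,'-> wx total units',-e/45)
E
python3 - <<'E'
from h import *
T=camera_info('top')
c=(np.array([[492,116],[727,116],[722,238],[487,238]])-[400,0])/5+210
W=plane(T,c,.038);print(W,W.mean(0))
togo([.4047,-.3605,.13],11.8)
E
```

```text
[[ 0.5719  0.0587  0.038 ]
 [ 0.5553 -0.074   0.038 ]
 [ 0.4854 -0.0635  0.038 ]
 [ 0.5019  0.0681  0.038 ]] [ 0.5286 -0.0027  0.038 ]
clock 0.1 tcp [ 0.1938 -0.6199  0.2303] F [-0.4646 -0.7795  0.2857] gap 0.08522987835189551 q6 -0.17410251075935138
tool axes cols
 [[-0.0002  0.9545  0.2982]
 [ 0.0018  0.2982 -0.9545]
 [-1.      0.0003 -0.0018]]
shift units [ 5.0337 13.9338 -9.2272]
jaw now -72.65185776483933 world yaw needed 84.45185776483933 -> wx total units -1.876707950329763
```

>>> jog_arm([
  [100,[0.2,0.995,-0.66],[0,0,0]],
  [100,[0.2,0.995,-0.66],[0,0,0]],
  [100,[0.2,0.995,-0.66],[0,0,0]],
  [100,[0.2,0.995,-0.66],[0,0,0]],
  [100,[0.2,0.995,-0.66],[0,0,0]],
  [100,[0.2,0.995,-0.66],[0,0,0]],
  [100,[0.2,0.995,-0.66],[0,0,0]],
  [100,[0.2,0.995,-0.66],[0,0,0]],
  [100,[0.2,0.995,-0.66],[0,0,0]],
  [100,[0.2,0.995,-0.66],[0,0,0]],
  [100,[0,0.995,-0.66],[0,0,0]],
  [100,[0,0.995,-0.66],[0,0,0]],
  [100,[0,0.995,-0.66],[0,0,0]],
  [100,[0,0.995,-0.66],[0,0,0]],
  [100,[0,0,0],[0,0,0]],
], grip_force=50)

```text
clock: 1.35
tcp_pos: [0.4062, -0.3579, 0.1907]
tool_rot: [0.982, 1.34, -0.979]
ft_force: [0.8, 0.1, -0.6]
finger_gap: 0.0851
```

>>> jog_arm([
  [100,[0,0,0],[-0.145,0,0]],
  [100,[0,0,0],[-0.145,0,0]],
  [100,[0,0,0],[-0.145,0,0]],
  [100,[0,0,0],[-0.145,0,0]],
  [100,[0,0,0],[-0.145,0,0]],
  [100,[0,0,0],[-0.145,0,0]],
  [100,[0,0,0],[-0.145,0,0]],
  [100,[0,0,0],[-0.145,0,0]],
  [100,[0,0,0],[-0.145,0,0]],
  [100,[0,0,0],[-0.145,0,0]],
  [100,[0,0,0],[-0.145,0,0]],
  [100,[0,0,0],[-0.145,0,0]],
  [100,[0,0,0],[-0.137,0,0]],
  [100,[0,0,0],[0,0,0]],
  [100,[0,0,0],[0,0,0]],
])

```text
clock: 2.6
tcp_pos: [0.4043, -0.3611, 0.191]
tool_rot: [-0.159, 1.565, 0.16]
ft_force: [-0.1, -0.6, 0.2]
finger_gap: 0.0849
```

```bash
python3 - <<'E'
from h import *
togo([.4047,-.3605,.13],11.8)
ci=camera_info('wrist'); print(ci)
cv2.imwrite('pics/w1.png',capture('wrist')[:,:,::-1])
E
```

```text
clock 2.6 tcp [ 0.4043 -0.3611  0.191 ] F [-0.0566 -0.5828  0.1537] gap 0.0848580455374601 q6 -1.14129051875132
tool axes cols
 [[-0.0005 -0.2017  0.9794]
 [ 0.0004  0.9794  0.2017]
 [-1.      0.0005 -0.0004]]
shift units [3.0491 0.0236 0.0272]
jaw now 11.638758811261662 world yaw needed 0.16124118873834448 -> wx total units -0.003583137527518766
{'fx': 371.64829954431775, 'fy': 371.64829954431775, 'cx': 318.8467799970223, 'cy': 240.22336071732119, 'R': array([[ 0.9792,  0.2027, -0.0006],
       [ 0.1927, -0.9304,  0.3117],
       [ 0.0626, -0.3053, -0.9502]]), 't': array([-0.323 , -0.4429,  0.2062])}
```

View pics/w1.png

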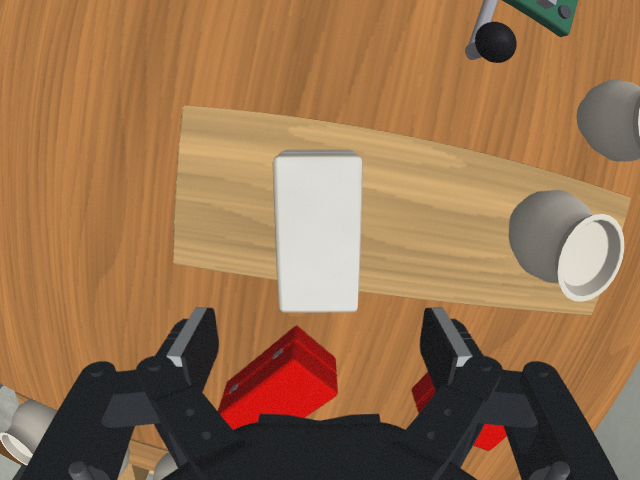

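The wrist view shows the mould's top face spanning (275..361, 155..311), centred on the jaws, with red blocks beyond it on the bench at (285,380) and (460,415). Next I measure the top face with the fisheye model.

```bash
cat >> h.py <<'E'
def wplane(ci,px,z):
    R,t=np.array(ci['R']),np.array(ci['t']); px=np.atleast_2d(px).astype(float)-[ci['cx'],ci['cy']]
    r=np.linalg.norm(px,axis=1); th=r/ci['fx']; k=np.sin(th)/np.maximum(r,1e-9)
    d=np.c_[px*k[:,None],np.cos(th)]@R; C=-R.T@t
    return C+d*((z-C[2])/d[:,2])[:,None]
E
python3 - <<'E'
from h import *
ci=camera_info('wrist'); im=cv2.imread('pics/w1.png')
for th in(170,190,205):
    m=np.zeros(im.shape[:2],np.uint8); m[120:330,240:400]=im[120:330,240:400,0]>th
    b=max(blobs(m,500),key=lambda b:b[1][4]); px=cv2.findContours(b[2].astype(np.uint8),0,1)[0][0][:,0]
    W=wplane(ci,px,.082); r=cv2.minAreaRect((W[:,:2]*1000).astype(np.float32)); print(r)
for n,px,z in(('red1',[[297,328],[337,378]],.064),('red2',[[425,375],[412,395]],.064),('jug',[[590,258]],.12),('knob',[[495,42]],.074)): print(n,wplane(ci,px,z))
E
```

```text
((404.8777160644531, -363.3398132324219), (59.16386413574219, 116.21507263183594), 11.862717628479004)
((405.26629638671875, -363.288818359375), (58.21244430541992, 116.11744689941406), 11.8493013381958)
((405.4440612792969, -363.11871337890625), (57.33171463012695, 114.57447052001953), 11.792787551879883)
red1 [[ 0.4044 -0.4507  0.064 ]
 [ 0.45   -0.4975  0.064 ]]
red2 [[ 0.532  -0.4812  0.064 ]
 [ 0.5278 -0.5075  0.064 ]]
jug [[ 0.6069 -0.3245  0.12  ]]
knob [[ 0.5018 -0.1904  0.074 ]]
```

>>> jog_arm([
  [100,[0.9,0,0],[0,0,0]],
  [100,[0.9,0,0],[0,0,0]],
  [100,[0.9,0,0],[0,0,0]],
  [100,[0.9,0,0],[0,0,0]],
  [100,[0.9,0,0.03],[0,0,0]],
  [100,[0.9,0,0],[0,0,0]],
  [100,[0.7,0,0],[0,0,0]],
  [100,[0.7,0,0],[0,0,0]],
  [100,[0.4,0,0],[0,0,0]],
  [100,[0.3,0,0],[0,0,0]],
  [100,[0,0,0],[0,0,0]],
  [100,[0,0,0],[0,0,0]],
])

```text
clock: 3.65
tcp_pos: [0.4054, -0.3611, 0.0416]
tool_rot: [-0.162, 1.565, 0.161]
ft_force: [-0.8, 0.4, 0.1]
finger_gap: 0.0849
```

>>> jog_arm([
  [0,[0,0,0],[0,0,0]],
  [0,[0,0,0],[0,0,0]],
  [0,[0,0,0],[0,0,0]],
  [0,[0,0,0],[0,0,0]],
  [0,[0,0,0],[0,0,0]],
  [0,[0,0,0],[0,0,0]],
  [0,[0,0,0],[0,0,0]],
  [0,[0,0,0],[0,0,0]],
  [0,[0,0,0],[0,0,0]],
  [0,[0,0,0],[0,0,0]],
])

```text
clock: 4.48
tcp_pos: [0.4054, -0.3617, 0.0425]
tool_rot: [-0.163, 1.565, 0.161]
ft_force: [-2.2, 0.1, 5.8]
finger_gap: 0.0615
```

The mould is gripped (gap 61.5 mm). However, the wrist camera sits 77 mm to the tool's +y side, which would put it right by a wheel ball at the nest. A half turn would put joint 6 out of range. So I regrasp with the tool leaning about 20° back, away from the press.

>>> jog_arm([
  [100,[0,0,0],[0,0,0]],
  [100,[0,0,0],[0,0,0]],
  [100,[0,0,0],[0,0,0]],
  [100,[0,0,0],[0,0,0]],
  [100,[0,0,0],[0,0,0]],
  [100,[0,0,0],[0,0,0]],
  [100,[0,0.11,0],[0,0,0.11]],
  [100,[0,0.11,0],[0,0,0.11]],
  [100,[0,0.11,0],[0,0,0.11]],
  [100,[0,0,0],[0,0,0.11]],
  [100,[0,0,0],[0,0,0]],
  [100,[0,0,0],[0,0,0]],
])

```text
clock: 5.48
tcp_pos: [0.4038, -0.3549, 0.0413]
tool_rot: [0.11, 1.584, 0.431]
ft_force: [0.2, -0.0, -0.1]
finger_gap: 0.0852
```

```bash
python3 - <<'E'
from h import *
togo([.405,-.354,.042],11.8)
print(monitor.get_obs()['joint_pos'])
E
```

```text
clock 5.4833 tcp [ 0.4038 -0.3549  0.0413] F [ 0.2479 -0.0032 -0.0508] gap 0.08524918818622314 q6 -1.2529459303874209
tool axes cols
 [[-0.0691 -0.1919  0.979 ]
 [ 0.3304  0.9215  0.204 ]
 [-0.9413  0.3375 -0.0003]]
shift units [-0.0209  0.0433  0.0676]
jaw now 11.769409904065084 world yaw needed 0.030590095934911687 -> wx total units -0.0006797799096647042
[-0.9919  0.4107  1.7647  0.1282  1.2907 -1.2529]
```

>>> jog_arm([
  [0,[0,0,0],[0,0,0]],
  [0,[0,0,0],[0,0,0]],
  [0,[0,0,0],[0,0,0]],
  [0,[0,0,0],[0,0,0]],
  [0,[0,0,0],[0,0,0]],
  [0,[0,0,0],[0,0,0]],
  [0,[0,0,0],[0,0,0]],
  [0,[0,0,0],[0,0,0]],
  [0,[0,0,0],[0,0,0]],
  [0,[0,0,0],[0,0,0]],
], grip_force=60)

```text
clock: 6.32
tcp_pos: [0.4041, -0.354, 0.0422]
tool_rot: [0.111, 1.583, 0.433]
ft_force: [1.6, 3.2, 4.8]
finger_gap: 0.0614
```

>>> jog_arm([
  [0,[-0.28,0.1,0],[0,0,0]],
  [0,[-0.47,0.17,0],[0,0,0]],
  [0,[-0.75,0.27,0],[0,0,0]],
  [0,[-0.75,0.27,0],[0,0,0]],
  [0,[-0.75,0.27,0],[0,0,0]],
  [0,[-0.75,0.27,0],[0,0,0]],
  [0,[-0.75,0.27,0],[0,0,0]],
  [0,[-0.75,0.27,0],[0,0,0]],
  [0,[-0.6,0.22,0],[0,0,0]],
  [0,[0,0,0],[0,0,0]],
])

```text
clock: 7.15
tcp_pos: [0.4046, -0.3558, 0.169]
tool_rot: [0.107, 1.582, 0.429]
ft_force: [0.1, -0.1, -5.6]
finger_gap: 0.0616
```

```bash
python3 - <<'E'
from h import *
T,S=camera_info('top'),camera_info('side')
togo([.405,-.354,.165],-8.3)
cv2.imwrite('pics/s2.png',capture('side')[150:400,200:500,::-1].repeat(2,0).repeat(2,1))
E
```

```text
clock 7.15 tcp [ 0.4046 -0.3558  0.169 ] F [ 0.1183 -0.101  -5.5985] gap 0.06155124087258151 q6 -1.2257893835550302
tool axes cols
 [[-0.0667 -0.1933  0.9789]
 [ 0.3273  0.9225  0.2045]
 [-0.9426  0.334   0.0017]]
shift units [0.2167 0.0111 0.0387]
jaw now 11.800370116891209 world yaw needed -20.100370116891213 -> wx total units 0.4466748914864714
```

View pics/s2.png

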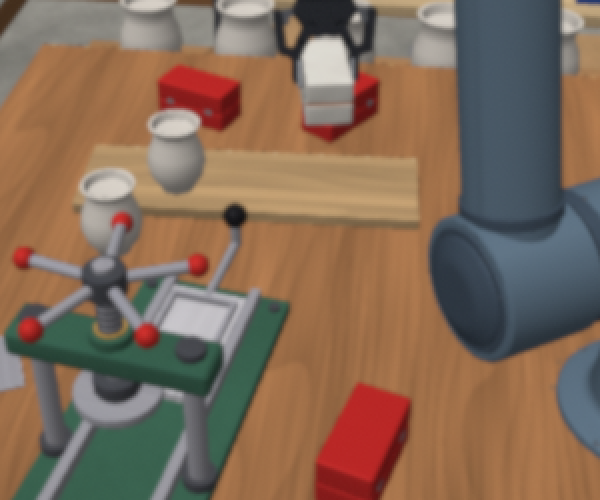

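Side crop: the mould hangs level in the gripper at (327,90) and clears the board. Next I turn it to the press's direction and refine that direction from the base's edges.

>>> jog_arm([
  [0,[0,0,0],[0.084,-0.03,0]],
  [0,[0,0,0],[0.084,-0.03,0]],
  [0,[0,0,0],[0.084,-0.03,0]],
  [0,[0,0,0],[0.084,-0.03,0]],
  [0,[0,0,0],[0.084,-0.03,0]],
  [0,[0,0,0],[0,0,0]],
])

```text
clock: 7.7
tcp_pos: [0.4027, -0.3536, 0.1645]
tool_rot: [0.385, 1.529, 0.158]
ft_force: [-0.6, -0.2, -6.0]
finger_gap: 0.0609
```

```bash
python3 - <<'E'
from h import *
T=camera_info('top'); S=camera_info('side')
t=cv2.imread('pics/top0.png'); h=cv2.cvtColor(t,cv2.COLOR_BGR2HSV)
g=((h[:,:,0]>60)&(h[:,:,0]<95)&(h[:,:,1]>100)).astype(np.uint8)
E=[]
for f,z in((lambda c:np.nonzero(g[190:300,c])[0].min()-.5,.018),(lambda c:np.nonzero(g[190:300,c])[0].max()+.5,.018)):
    px=np.array([(c,190+f(c)) for c in range(215,286)]); W=plane(T,px,z)
    l=cv2.fitLine(W[:,:2].astype(np.float32),cv2.DIST_HUBER,0,.001,.001).ravel()
    a=np.degrees(np.arctan2(l[1],l[0]))%180; print('edge',a,l[2:]); E.append((a,l))
a=np.radians(np.mean([e[0] for e in E])); n=np.array([np.sin(a),-np.cos(a)])
print('offsets',[n@e[1][2:] for e in E],'mid',np.mean([n@e[1][2:] for e in E]),'hub',n@[.5558,.1748],'knob',n@[.5019,-.1895],'nest',n@[.5286,-.0027])
togo([.530,.0055,.165],-8.3)
E
```

```text
edge 81.69405 [0.6296 0.0376]
edge 81.68774 [0.438  0.0235]
offsets [np.float32(0.61757505), np.float32(0.4299598)] mid 0.5237674 hub 0.5247047248005867 knob 0.5240167849481107 nest 0.5234413914442062
clock 7.7 tcp [ 0.4027 -0.3536  0.1645] F [-0.6241 -0.1853 -5.9578] gap 0.06092614669505785 q6 -0.9458065020862603
tool axes cols
 [[ 0.0463  0.1378  0.9894]
 [ 0.3373  0.9301 -0.1453]
 [-0.9403  0.3404 -0.0034]]
shift units [ 6.3287 17.5843  3.6871]
jaw now -8.35661419458858 world yaw needed 0.05661419458857608 -> wx total units -0.0012580932130794686
```

>>> jog_arm([
  [0,[0.17,0.48,0.1],[0,0,0]],
  [0,[0.34,0.93,0.2],[0,0,0]],
  [0,[0.34,0.93,0.2],[0,0,0]],
  [0,[0.34,0.93,0.2],[0,0,0]],
  [0,[0.34,0.93,0.2],[0,0,0]],
  [0,[0.34,0.93,0.2],[0,0,0]],
  [0,[0.34,0.93,0.2],[0,0,0]],
  [0,[0.34,0.93,0.2],[0,0,0]],
  [0,[0.34,0.93,0.2],[0,0,0]],
  [0,[0.34,0.93,0.2],[0,0,0]],
  [0,[0.34,0.93,0.2],[0,0,0]],
  [0,[0.34,0.93,0.2],[0,0,0]],
  [0,[0.34,0.93,0.2],[0,0,0]],
  [0,[0.34,0.93,0.2],[0,0,0]],
  [0,[0.34,0.93,0.2],[0,0,0]],
  [0,[0.34,0.93,0.2],[0,0,0]],
  [0,[0.34,0.93,0.2],[0,0,0]],
  [0,[0.34,0.93,0.2],[0,0,0]],
  [0,[0.34,0.93,0.2],[0,0,0]],
  [0,[0,0,0],[0,0,0]],
])

```text
clock: 9.37
tcp_pos: [0.5293, 0.0017, 0.1638]
tool_rot: [0.379, 1.53, 0.164]
ft_force: [0.2, 0.2, -5.1]
finger_gap: 0.0617
```

```bash
python3 - <<'E'
from h import *
togo([.5304,.0053,.085],-8.3)
cv2.imwrite('pics/t3.png',capture('top')[170:310,120:380,::-1].repeat(3,0).repeat(3,1))
cv2.imwrite('pics/w3.png',capture('wrist')[:,:,::-1])
E
```

```text
clock 9.3667 tcp [0.5293 0.0017 0.1638] F [ 0.1637  0.247  -5.0849] gap 0.06165360165697372 q6 -0.3648218684322263
tool axes cols
 [[ 0.0444  0.1305  0.9904]
 [ 0.3372  0.9313 -0.1379]
 [-0.9404  0.3401 -0.0027]]
shift units [ 3.7689 -1.1643  0.0417]
jaw now -7.923897783249335 world yaw needed -0.3761022167506667 -> wx total units 0.008357827038903705
```

View pics/w3.png

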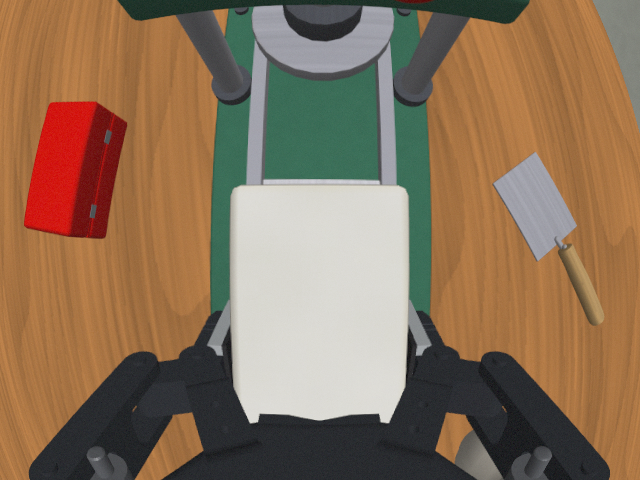

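The wrist view shows the mould square over the bed, with the front edge of its top at row ~186 and columns 232..408. I compute its true offset from the tool from that.

```bash
python3 - <<'E'
from h import *
ci=camera_info('wrist'); im=cv2.imread('pics/w3.png'); g=im[:,:,0].astype(int)
o=monitor.get_obs(); tcp=o['tcp_pos']; zt=tcp[2]-.0242+.064
u=np.array([.1446,.9895]); n=np.array([.9895,-.1446])
cols=np.arange(250,395,5)
# front edge: topmost crossing below row 181 into off-white (warm) region
h=cv2.cvtColor(im,cv2.COLOR_BGR2HSV)
print(im[176:200,320].tolist())
for c in(250,320,390): 
    W=wplane(ci,[[c,186],[c,184]],zt); print(c,W[:,:2]@u-tcp[:2]@u, )
for r in(230,260):
    W=wplane(ci,[[231,r],[408,r]],zt); d=(W[:,:2]-tcp[:2])@n; print('lat',d,d.mean())
W=wplane(ci,[[236,186],[404,186]],zt)[:,:2]; d=W[1]-W[0]; print('edge ang',np.degrees(np.arctan2(d[1],d[0])))
E
```

```text
[[89, 113, 61], [89, 112, 61], [87, 107, 58], [173, 176, 166], [204, 200, 198], [207, 201, 201], [208, 203, 202], [189, 186, 187], [168, 174, 176], [181, 192, 196], [199, 212, 215], [200, 212, 215], [202, 213, 215], [205, 214, 216], [204, 214, 216], [206, 215, 216], [207, 214, 216], [208, 215, 217], [211, 217, 217], [207, 216, 217], [208, 215, 217], [207, 215, 215], [208, 215, 216], [209, 216, 217]]
250 [0.0477 0.0484]
320 [0.0477 0.0483]
390 [0.048  0.0487]
lat [-0.0288  0.0304] 0.0008249388505132509
lat [-0.0287  0.0304] 0.0008800693843222223
edge ang -8.008103006312554
```

>>> jog_arm([
  [0,[0.09,0.26,0],[0.008,0,0]],
  [0,[0,0,0],[0,0,0]],
  [0,[0.65,-0.235,0],[0,0,0]],
  [0,[0.65,-0.235,0],[0,0,0]],
  [0,[0.65,-0.235,0],[0,0,0]],
  [0,[0.65,-0.235,0],[0,0,0]],
  [0,[0.65,-0.235,0],[0,0,0]],
  [0,[0.5,-0.18,0],[0,0,0]],
  [0,[0.35,-0.13,0],[0,0,0]],
  [0,[0.2,-0.07,0],[0,0,0]],
  [0,[0,0,0],[0,0,0]],
  [0,[0,0,0],[0,0,0]],
])

```text
clock: 10.47
tcp_pos: [0.5306, 0.003, 0.0734]
tool_rot: [0.386, 1.527, 0.153]
ft_force: [0.4, 0.9, -5.1]
finger_gap: 0.0615
```

```bash
python3 - <<'E'
from h import *
togo([.5301,.0071,.0582],-8.3)
u=np.array([.1446,.9895]); n=np.array([.9895,-.1446]); p=monitor.get_obs()['tcp_pos'][:2]; print('n,u',n@p,u@p)
s=capture('side'); cv2.imwrite('pics/s4.png',cv2.resize(s[230:430,190:390,::-1],(600,600),interpolation=cv2.INTER_CUBIC))
E
```

```text
clock 10.4667 tcp [0.5306 0.003  0.0734] F [ 0.393   0.8636 -5.1306] gap 0.06146690138746324 q6 -0.4201245403587362
tool axes cols
 [[ 0.0484  0.1416  0.9887]
 [ 0.3351  0.9302 -0.1496]
 [-0.9409  0.3386 -0.0024]]
shift units [ 0.7822 -0.0712 -0.0531]
jaw now -8.604034220653709 world yaw needed 0.3040342206537048 -> wx total units -0.006756316014526773
n,u 0.5245862979919212 0.07971636686415999
```

View pics/s4.png

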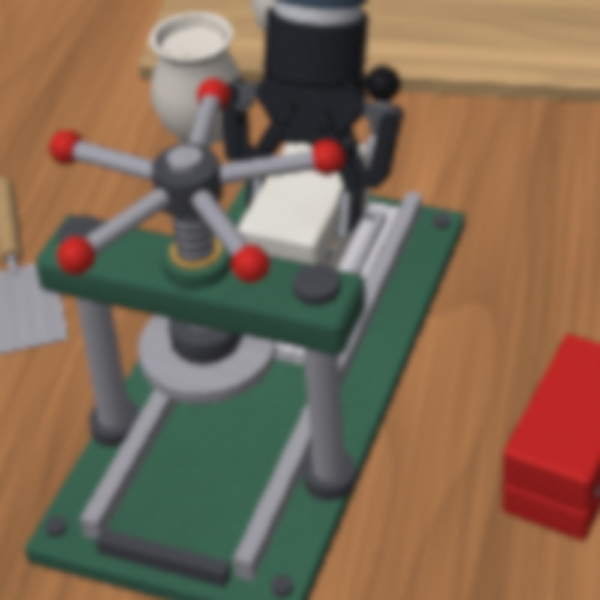

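The side view shows the mould just above the nest, with the gripper clear of the wheel. It is about 4 mm short along the slide, so I correct that and re-measure before lowering.

>>> jog_arm([
  [0,[0.067,0.187,-0.055],[-0.007,0,0]],
  [0,[0,0,0],[0,0,0]],
  [0,[0,0,0],[0,0,0]],
])

```text
clock: 10.77
tcp_pos: [0.53, 0.0075, 0.0735]
tool_rot: [0.381, 1.526, 0.158]
ft_force: [-0.3, -1.3, -6.0]
finger_gap: 0.0614
```

```bash
python3 - <<'E'
from h import *
togo([.5301,.0071,.0582],-8.3)
u=np.array([.1446,.9895]); n=np.array([.9895,-.1446]); p=monitor.get_obs()['tcp_pos'][:2]; print('n,u',n@p,u@p)
cv2.imwrite('pics/w5.png',capture('wrist')[100:480,100:540,::-1])
E
```

```text
clock 10.7667 tcp [0.53   0.0075 0.0735] F [-0.3302 -1.2546 -6.0488] gap 0.06137166003156608 q6 -0.41965748439570544
tool axes cols
 [[ 0.0484  0.1354  0.9896]
 [ 0.3349  0.9312 -0.1438]
 [-0.941   0.3384 -0.0003]]
shift units [ 0.7136 -0.2772  0.0095]
jaw now -8.265677953409215 world yaw needed -0.034322046590787636 -> wx total units 0.0007627121464619474
n,u 0.523322234486712 0.08406581523343816
```

View pics/w5.png

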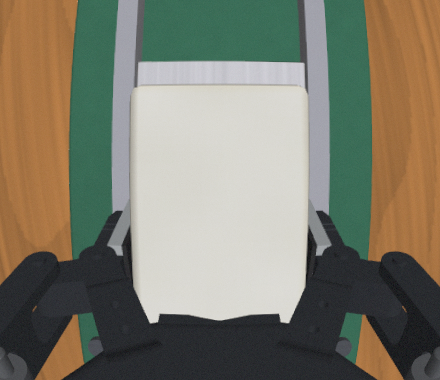

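On target (n 0.5233, u 0.0841). Lowering gently.

>>> jog_arm([
  [0,[0.25,-0.09,0],[0,0,0]],
  [0,[0.2,-0.07,0],[0,0,0]],
  [0,[0.15,-0.055,0],[0,0,0]],
  [0,[0.06,-0.022,0],[0,0,0]],
  [0,[0,0,0],[0,0,0]],
  [0,[0,0,0],[0,0,0]],
])

```text
clock: 11.32
tcp_pos: [0.5298, 0.0073, 0.0589]
tool_rot: [0.382, 1.527, 0.157]
ft_force: [-0.3, 1.2, -5.3]
finger_gap: 0.0609
```

>>> jog_arm([
  [0,[0.04,-0.015,0],[0,0,0]],
  [0,[0.04,-0.015,0],[0,0,0]],
  [0,[0,0,0],[0,0,0]],
  [0,[0,0,0],[0,0,0]],
])

```text
clock: 11.65
tcp_pos: [0.53, 0.0072, 0.0581]
tool_rot: [0.382, 1.527, 0.158]
ft_force: [-4.6, -0.7, 3.7]
finger_gap: 0.0612
```

Contact is on the floor at the expected height (Fz −5.5 → +3.7). Release and retract along the tool axis.

>>> jog_arm([
  [100,[0,0,0],[0,0,0]],
  [100,[0,0,0],[0,0,0]],
  [100,[0,0,0],[0,0,0]],
  [100,[0,0,0],[0,0,0]],
  [100,[0,0,0],[0,0,0]],
  [100,[0,0,0],[0,0,0]],
  [100,[-0.3,0,0],[0,0,0]],
  [100,[-0.6,0,0],[0,0,0]],
  [100,[-0.9,0,0],[0,0,0]],
  [100,[-0.9,0,0],[0,0,0]],
  [100,[-0.9,0,0],[0,0,0]],
  [100,[-0.9,0,0],[0,0,0]],
  [100,[-0.9,0,0],[0,0,0]],
  [100,[-0.9,0,0],[0,0,0]],
  [100,[-0.6,0,0],[0,0,0]],
  [100,[0,0,0],[0,0,0]],
])

```text
clock: 12.98
tcp_pos: [0.5249, -0.0405, 0.1908]
tool_rot: [0.38, 1.521, 0.155]
ft_force: [0.3, 0.3, -0.1]
finger_gap: 0.0852
```

```bash
python3 - <<'E'
from h import *
togo([.50,-.23,.2],81.7)
w=capture('wrist'); cv2.imwrite('pics/w6.png',w[60:460,60:580,::-1])
E
```

```text
clock 12.9833 tcp [ 0.5249 -0.0405  0.1908] F [ 0.2762  0.3371 -0.1002] gap 0.08522515589707112 q6 -0.41240750578875274
tool axes cols
 [[ 0.0538  0.1352  0.9894]
 [ 0.3324  0.9318 -0.1455]
 [-0.9416  0.3367  0.0052]]
shift units [-3.6481 -8.8407  0.1503]
jaw now -8.363741393746045 world yaw needed -89.93625860625394 -> wx total units 1.998583524583421
```

View pics/w6.png

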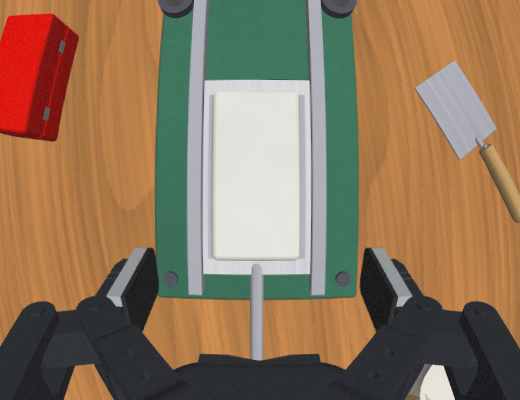

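The mould is seated within the strips (crop columns 213..300, rows 92..260), square to the nest. Next I shut the hand, bring the tool upright and go behind the knob.

>>> jog_arm([
  [0,[0,-0.9,0],[0,0,-0.11]],
  [0,[0,-0.9,0],[0,0,-0.11]],
  [0,[0,-0.9,0],[0,0,-0.11]],
  [0,[0,-0.9,0],[0,0,-0.11]],
  [0,[0,-0.9,0],[0,0,0]],
  [0,[0,-0.9,0],[0,0,0]],
  [0,[0,-0.9,0],[0,0,0]],
  [0,[0,-0.9,0],[0,0,0]],
  [0,[0,-0.9,0],[0,0,0]],
  [0,[0,0,0],[0,0,0]],
  [0,[0,0,0],[0,0,0]],
])

```text
clock: 13.95
tcp_pos: [0.4994, -0.1971, 0.1706]
tool_rot: [0.116, 1.571, -0.114]
ft_force: [0.3, 0.0, -0.3]
finger_gap: -0.0002
```

```bash
python3 - <<'E'
from h import *
togo([.4962,-.2292,.055],-8.3)
E
```

```text
clock 13.95 tcp [ 0.4994 -0.1971  0.1706] F [ 0.2587  0.0128 -0.3131] gap -0.00022973358615819151 q6 -0.4408632903638424
tool axes cols
 [[-0.0029  0.1456  0.9893]
 [ 0.0016  0.9893 -0.1456]
 [-1.      0.0012 -0.0031]]
shift units [ 5.7796 -1.6193  0.094 ]
jaw now -8.370745173080499 world yaw needed 0.07074517308049622 -> wx total units -0.0015721149573443604
```

>>> jog_arm([
  [0,[0,-0.81,0.05],[0,0,0]],
  [0,[0,-0.81,0.05],[0,0,0]],
  [0,[0,0,0],[0,0,0]],
  [0,[0.9,0,0],[0,0,0]],
  [0,[0.9,0,0],[0,0,0]],
  [0,[0.9,0,0],[0,0,0]],
  [0,[0.9,0,0],[0,0,0]],
  [0,[0.9,0,0],[0,0,0]],
  [0,[0.8,0,0],[0,0,0]],
  [0,[0.48,0,0],[0,0,0]],
  [0,[0,0,0],[0,0,0]],
  [0,[0,0,0],[0,0,0]],
])

```text
clock: 14.95
tcp_pos: [0.4971, -0.2287, 0.056]
tool_rot: [0.114, 1.57, -0.113]
ft_force: [0.3, 0.3, 0.8]
finger_gap: 0.0002
```

>>> jog_arm([
  [0,[0,0.2,0],[0,0,0]],
  [0,[0,0.2,0],[0,0,0]],
  [0,[0,0.3,0],[0,0,0]],
  [0,[0,0.4,0],[0,0,0]],
  [0,[0,0.5,0],[0,0,0]],
  [0,[0,0.5,0],[0,0,0]],
  [0,[0,0.5,0],[0,0,0]],
  [0,[0,0.5,0],[0,0,0]],
  [0,[0,0.5,0],[0,0,0]],
  [0,[0,0.5,0],[0,0,0]],
  [0,[0,0.5,0],[0,0,0]],
  [0,[0,0.5,0],[0,0,0]],
  [0,[0,0.5,0],[0,0,0]],
  [0,[0,0.5,0],[0,0,0]],
  [0,[0,0.5,0],[0,0,0]],
  [0,[0,0.5,0],[0,0,0]],
  [0,[0,0.5,0],[0,0,0]],
  [0,[0,0.4,0],[0,0,0]],
  [0,[0,0.2,0],[0,0,0]],
  [0,[0,0,0],[0,0,0]],
])

```text
clock: 16.62
tcp_pos: [0.5202, -0.0659, 0.0556]
tool_rot: [0.114, 1.571, -0.112]
ft_force: [-0.5, -0.3, 0.3]
finger_gap: 0.0002
```

>>> jog_arm([
  [0,[0,0.3,0],[0,0,0]],
  [0,[0,0.3,0],[0,0,0]],
  [0,[0,0.2,0],[0,0,0]],
  [0,[0,0.2,0],[0,0,0]],
])

```text
clock: 16.95
tcp_pos: [0.5231, -0.0471, 0.0557]
tool_rot: [0.114, 1.571, -0.114]
ft_force: [-1.2, -1.4, -1.2]
finger_gap: 0.0001
```

```bash
python3 - <<'E'
from h import *
togo([.5,0,.05])
T=camera_info('top');S=camera_info('side');s=capture('side')
cv2.imwrite('pics/s7.png',cv2.resize(s[210:430,190:410,::-1],(600,600),interpolation=cv2.INTER_CUBIC))
E
```

```text
clock 16.95 tcp [ 0.5231 -0.0471  0.0557] F [-1.1687 -1.4472 -1.1875] gap 0.00013999759819477168 q6 -0.16040531430014024
tool axes cols
 [[-0.0029  0.1443  0.9895]
 [ 0.0003  0.9895 -0.1443]
 [-1.     -0.0001 -0.0029]]
shift units [ 0.2881  2.164  -1.481 ]
```

View pics/s7.png

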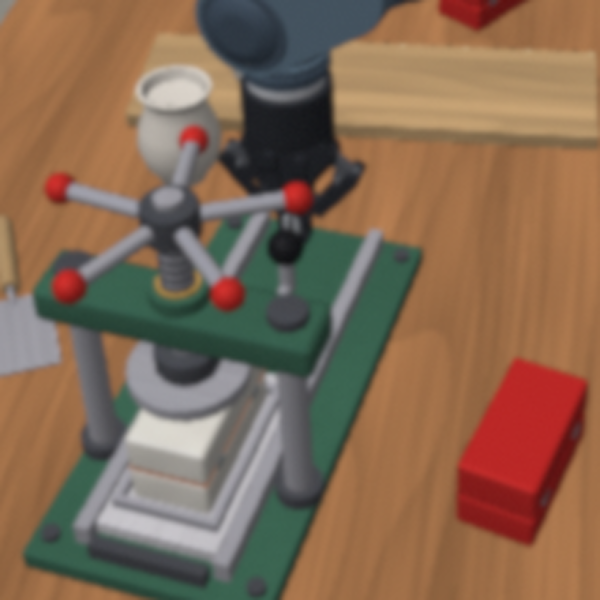

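The bed is nearly home: its end is close to the dark stop at (150,560), and the knob is at (285,245) with the fingers behind it. I creep until the force rises.

>>> jog_arm([
  [0,[0,0.15,0],[0,0,0]],
  [0,[0,0.15,0],[0,0,0]],
  [0,[0,0.15,0],[0,0,0]],
  [0,[0,0.1,0],[0,0,0]],
])

```text
clock: 17.33
tcp_pos: [0.5244, -0.0418, 0.0561]
tool_rot: [0.101, 1.572, -0.12]
ft_force: [-9.9, -33.6, -2.0]
finger_gap: -0.0001
```

>>> jog_arm([
  [0,[0,0.1,0],[0,0,0]],
  [0,[0,0.1,0],[0,0,0]],
])

```text
clock: 17.5
tcp_pos: [0.5244, -0.0416, 0.0562]
tool_rot: [0.094, 1.573, -0.125]
ft_force: [-13.8, -50.7, -2.6]
finger_gap: -0.0004
```

>>> jog_arm([
  [0,[0,0.1,0],[0,0,0]],
  [0,[0,0.1,0],[0,0,0]],
])

```text
clock: 17.67
tcp_pos: [0.5245, -0.0415, 0.0563]
tool_rot: [0.087, 1.574, -0.129]
ft_force: [-18.0, -69.5, -1.9]
finger_gap: -0.0002
```

The bed is home: force rose against the stop at TCP u 0.035 (predicted 0.037). Next I back off, rise, and go over the wheel.

>>> jog_arm([
  [0,[0,-0.5,0],[0,0,0]],
  [0,[0,-0.8,0],[0,0,0]],
  [0,[0,-0.8,0],[0,0,0]],
  [0,[-0.9,0,0],[0,0,0]],
  [0,[-0.95,0,0],[0,0,0]],
  [0,[-0.95,0,0],[0,0,0]],
  [0,[-0.95,0,0],[0,0,0]],
  [0,[-0.95,0,0],[0,0,0]],
  [0,[-0.95,0,0],[0,0,0]],
  [0,[-0.95,0,0],[0,0,0]],
  [0,[-0.95,0,0],[0,0,0]],
  [0,[-0.95,0,0],[0,0,0]],
  [0,[-0.95,0,0],[0,0,0]],
  [0,[-0.95,0,0],[0,0,0]],
  [0,[-0.95,0,0],[0,0,0]],
  [0,[-0.95,0,0],[0,0,0]],
  [0,[-0.95,0,0],[0,0,0]],
  [0,[0,0,0],[0,0,0]],
])

```text
clock: 19.17
tcp_pos: [0.5227, -0.0704, 0.3261]
tool_rot: [0.112, 1.56, -0.115]
ft_force: [0.7, -0.9, 1.1]
finger_gap: -0.0002
```

```bash
cat > wheel.py <<'E'
from h import *
T,S=camera_info('top'),camera_info('side')
def red(im): 
    im=im.astype(int); return (im[:,:,2]>120)&(im[:,:,1]<70)&(im[:,:,0]<70)
def wheel(tag):
    t,s=capture('top')[:,:,::-1],capture('side')[:,:,::-1]; cv2.imwrite(f'pics/t{tag}.png',t); cv2.imwrite(f'pics/s{tag}.png',s)
    tb=[b[0] for b in blobs(red(t),15) if b[1][4]<110 and 120<b[0][0]<230 and b[0][1]<290]
    sb=[b[0] for b in blobs(red(s),15) if b[1][4]<130 and b[0][0]<310 and b[0][1]>240]
    for a in tb:
        for b in sb:
            p,e=tri(T,a,S,b)
            if e<.006 and .2<p[2]<.3:
                d=p[:2]-[.5558,.1748]; print('ball',p,'r',np.hypot(*d),'ang',np.degrees(np.arctan2(d[1],d[0])))
    k=[]
    for im,(x0,y0,x1,y1) in((t,(200,225,300,265)),(s,(270,255,330,330))): pass
E
python3 - <<'E'
from wheel import *
wheel(8); togo([.5931,.1304,.31],-8.3)
E
```

```text
ball [0.6399 0.1546 0.2668] r 0.08650775400279839 ang -13.502363404964171
ball [0.6017 0.2482 0.2675] r 0.08655647294741242 ang 58.00894629335404
ball [0.5612 0.0882 0.269 ] r 0.08677315810273983 ang -86.42027619856363
ball [0.5005 0.2415 0.2673] r 0.08666653440454018 ang 129.66024917315852
ball [0.4757 0.1427 0.2666] r 0.08630690445378263 ang -158.168312595411
clock 19.2667 tcp [ 0.5211 -0.0701  0.3217] F [ 0.4101  0.1291 -0.3639] gap -3.000139745339089e-05 q6 -0.2049691050087204
tool axes cols
 [[ 0.0008  0.1442  0.9896]
 [ 0.0001  0.9896 -0.1442]
 [-1.      0.0002  0.0007]]
shift units [ 0.5904 10.4365  2.1155]
jaw now -8.288487757860691 world yaw needed -0.011512242139303908 -> wx total units 0.0002558276030956424
```

>>> jog_arm([
  [0,[0,0.94,0.19],[0,0,0]],
  [0,[0,0.95,0.19],[0,0,0]],
  [0,[0,0.95,0.19],[0,0,0]],
  [0,[0,0.95,0.19],[0,0,0]],
  [0,[0,0.95,0.19],[0,0,0]],
  [0,[0,0.95,0.19],[0,0,0]],
  [0,[0,0.95,0.19],[0,0,0]],
  [0,[0,0.95,0.19],[0,0,0]],
  [0,[0,0.95,0.19],[0,0,0]],
  [0,[0,0.95,0.19],[0,0,0]],
  [0,[0,0.95,0.2],[0,0,0]],
  [0,[0,0,0],[0,0,0]],
  [0,[0.8,0,0],[0,0,0]],
  [0,[0.8,0,0],[0,0,0]],
  [0,[0.8,0,0],[0,0,0]],
  [0,[0.8,0,0],[0,0,0]],
  [0,[0.8,0,0],[0,0,0]],
  [0,[0.55,0,0],[0,0,0]],
  [0,[0,0,0],[0,0,0]],
])

```text
clock: 20.85
tcp_pos: [0.5905, 0.1297, 0.2266]
tool_rot: [0.114, 1.575, -0.115]
ft_force: [0.8, 0.0, 0.5]
finger_gap: 0.0
```

```bash
cat >> wheel.py <<'E'
def arc(r,a0,a1,step,z):
    """shift rows (tool axes) clockwise from the present place along the circle"""
    o=monitor.get_obs(); M=Ro.from_rotvec(o['tool_rot']).as_matrix(); p=o['tcp_pos'].copy()
    d=p[:2]-[.5558,.1748]; print('now',p,'r',np.hypot(*d),'ang',np.degrees(np.arctan2(d[1],d[0])),'F',o['ft_force'])
    print('tool axes\n',M)
    for a in np.arange(a0,a1-1e-6,-step):
        q=np.array([.5558+r*np.cos(np.radians(a)),.1748+r*np.sin(np.radians(a)),z]); v=M.T@(q-p)/.02; p=q
        print(round(a,1),'[%.2f, %.2f, %.2f]'%tuple(v))
E
python3 -c "
from wheel import *
arc(.058,-62,-300,13,.230)"
```

```text
now [0.5905 0.1297 0.2266] r 0.05689365521112353 ang -52.35717428447966 F [0.8295 0.0026 0.4645]
tool axes
 [[-0.007   0.1447  0.9894]
 [-0.0002  0.9895 -0.1448]
 [-1.     -0.0012 -0.0069]]
-62.0 [-0.17, -0.36, -0.33]
-75.0 [0.00, -0.33, -0.57]
-88.0 [0.00, -0.19, -0.63]
-101.0 [0.00, -0.04, -0.66]
-114.0 [0.00, 0.10, -0.65]
-127.0 [0.00, 0.25, -0.61]
-140.0 [0.00, 0.38, -0.54]
-153.0 [0.00, 0.49, -0.44]
-166.0 [0.00, 0.58, -0.32]
-179.0 [0.00, 0.63, -0.18]
-192.0 [-0.00, 0.66, -0.03]
-205.0 [-0.00, 0.65, 0.12]
-218.0 [-0.00, 0.60, 0.26]
-231.0 [-0.00, 0.53, 0.39]
-244.0 [-0.00, 0.43, 0.50]
-257.0 [-0.00, 0.31, 0.58]
-270.0 [-0.00, 0.17, 0.63]
-283.0 [-0.00, 0.02, 0.66]
-296.0 [-0.00, -0.13, 0.64]
```

>>> jog_arm([
  [0,[-0.17,-0.36,-0.33],[0,0,0]],
  [0,[0,-0.33,-0.57],[0,0,0]],
  [0,[0,-0.19,-0.63],[0,0,0]],
  [0,[0,-0.04,-0.66],[0,0,0]],
  [0,[0,0.1,-0.65],[0,0,0]],
  [0,[0,0.25,-0.61],[0,0,0]],
  [0,[0,0.38,-0.54],[0,0,0]],
  [0,[0,0.49,-0.44],[0,0,0]],
  [0,[0,0.58,-0.32],[0,0,0]],
  [0,[0,0.63,-0.18],[0,0,0]],
  [0,[0,0,0],[0,0,0]],
])

```text
clock: 21.77
tcp_pos: [0.4981, 0.1769, 0.2337]
tool_rot: [0.112, 1.57, -0.111]
ft_force: [0.1, -0.2, 0.7]
finger_gap: -0.0
```

```bash
python3 -c "
from wheel import *
wheel(9)
arc(.058,-192,-340,13,.230)"
```

```text
ball [0.6408 0.1926 0.2585] r 0.08680128082032175 ang 11.80254487600727
ball [0.5991 0.0997 0.2598] r 0.08669189683504518 ang -59.99905603801801
now [0.4986 0.1754 0.2335] r 0.057166147085086105 ang 179.4118514329967 F [-0.5038 -0.8824  0.0454]
tool axes
 [[-0.0022  0.1425  0.9898]
 [ 0.0004  0.9898 -0.1425]
 [-1.      0.0001 -0.0023]]
-192.0 [0.17, 0.57, -0.06]
-205.0 [-0.00, 0.65, 0.12]
-218.0 [-0.00, 0.60, 0.26]
-231.0 [-0.00, 0.53, 0.39]
-244.0 [-0.00, 0.43, 0.50]
-257.0 [-0.00, 0.31, 0.58]
-270.0 [-0.00, 0.17, 0.64]
-283.0 [-0.00, 0.02, 0.66]
-296.0 [-0.00, -0.13, 0.64]
-309.0 [-0.00, -0.27, 0.60]
-322.0 [-0.00, -0.40, 0.52]
-335.0 [-0.00, -0.51, 0.42]
```

>>> jog_arm([
  [0,[0.17,0.57,-0.06],[0,0,0]],
  [0,[0,0.65,0.12],[0,0,0]],
  [0,[0,0.6,0.26],[0,0,0]],
  [0,[0,0.53,0.39],[0,0,0]],
  [0,[0,0.43,0.5],[0,0,0]],
  [0,[0,0.31,0.58],[0,0,0]],
  [0,[0,0.17,0.64],[0,0,0]],
  [0,[0,0.02,0.66],[0,0,0]],
  [0,[0,-0.13,0.64],[0,0,0]],
  [0,[0,-0.27,0.6],[0,0,0]],
  [0,[0,-0.4,0.52],[0,0,0]],
  [0,[0,-0.51,0.42],[0,0,0]],
  [0,[0,0,0],[0,0,0]],
])

```text
clock: 22.95
tcp_pos: [0.6106, 0.196, 0.23]
tool_rot: [0.115, 1.568, -0.116]
ft_force: [-0.1, -0.9, 0.6]
finger_gap: 0.0001
```

```bash
python3 -c "
from wheel import *
wheel(10)
arc(.058,-340,-400,6,.229)"
```

```text
ball [0.6463 0.1787 0.2415] r 0.0905943518499783 ang 2.4925733238655132
ball [0.5898 0.0949 0.249 ] r 0.08678934350162942 ang -66.95892777189647
ball [0.4901 0.1184 0.2482] r 0.08656341189653922 ang -139.37055494824855
now [0.6098 0.1973 0.2305] r 0.058469002044940516 ang 22.6124650981383 F [0.5859 0.6332 0.4749]
tool axes
 [[ 0.0002  0.1457  0.9893]
 [-0.0001  0.9893 -0.1457]
 [-1.     -0.0001  0.0002]]
-340.0 [0.08, -0.13, 0.05]
-346.0 [0.00, -0.27, 0.13]
-352.0 [0.00, -0.29, 0.10]
-358.0 [0.00, -0.30, 0.07]
-364.0 [0.00, -0.30, 0.04]
-370.0 [0.00, -0.30, 0.01]
-376.0 [0.00, -0.30, -0.02]
-382.0 [0.00, -0.30, -0.06]
-388.0 [-0.00, -0.29, -0.09]
-394.0 [-0.00, -0.28, -0.12]
-400.0 [-0.00, -0.27, -0.15]
```

>>> jog_arm([
  [0,[0.05,-0.13,0.05],[0,0,0]],
  [0,[0,-0.27,0.13],[0,0,0]],
  [0,[0,-0.29,0.1],[0,0,0]],
  [0,[0,-0.3,0.07],[0,0,0]],
  [0,[0,-0.3,0.04],[0,0,0]],
])

```text
clock: 23.47
tcp_pos: [0.6122, 0.1744, 0.2289]
tool_rot: [0.12, 1.571, -0.107]
ft_force: [-3.2, 22.1, -1.5]
finger_gap: 0.0002
```

>>> jog_arm([
  [0,[0,-0.15,0.01],[0,0,0]],
])

```text
clock: 23.55
tcp_pos: [0.6119, 0.1733, 0.2289]
tool_rot: [0.124, 1.571, -0.104]
ft_force: [-0.3, 25.5, -2.0]
finger_gap: -0.0001
```

>>> jog_arm([
  [0,[0,-0.15,0.01],[0,0,0]],
  [0,[0,0,0],[0,0,0]],
])

```text
clock: 23.72
tcp_pos: [0.6116, 0.1719, 0.2289]
tool_rot: [0.124, 1.57, -0.102]
ft_force: [-1.1, 25.5, -2.3]
finger_gap: 0.0
```

```bash
python3 -c "
from wheel import *
wheel(11)
arc(.058,-362,-370,4,.229)
cv2.imwrite('pics/v11.png',cv2.resize(cv2.imread('pics/s11.png')[210:430,190:410],(600,600),interpolation=cv2.INTER_CUBIC))"
```

```text
ball [0.5553 0.0881 0.2494] r 0.08665859933659788 ang -90.32778504246903
ball [0.4739 0.1474 0.2473] r 0.08636695954376289 ang -161.50132206593952
now [0.6116 0.1718 0.2288] r 0.05591870704693425 ang -3.0343809460644753 F [-1.0692 24.7677 -2.7828]
tool axes
 [[-0.0014  0.1429  0.9897]
 [ 0.0137  0.9897 -0.1428]
 [-0.9999  0.0134 -0.0033]]
-362.0 [-0.01, 0.06, 0.10]
-366.0 [-0.00, -0.20, 0.01]
-370.0 [-0.00, -0.20, 0.00]
```

View pics/v11.png

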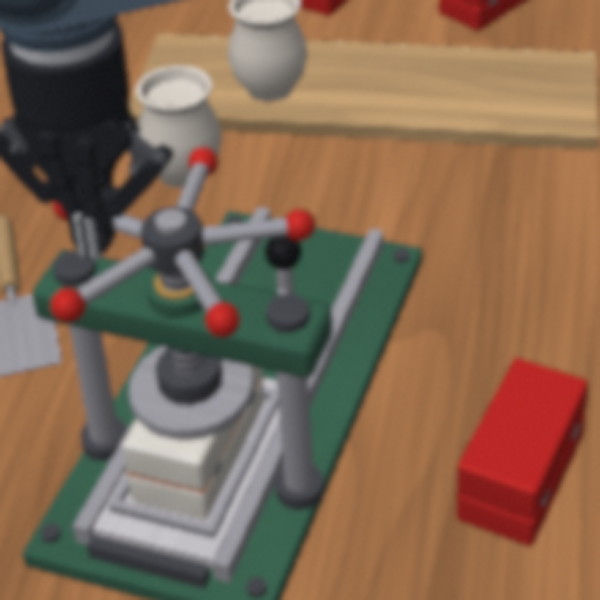

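The plate is down close to the mould, and resistance is now ~25 N (≈1.4 Nm). I keep pushing in small steps to see whether it tightens hard.

>>> jog_arm([
  [0,[0,-0.2,0],[0,0,0]],
  [0,[0,-0.2,0],[0,0,0]],
])

```text
clock: 23.98
tcp_pos: [0.6107, 0.1677, 0.2289]
tool_rot: [0.13, 1.569, -0.095]
ft_force: [2.0, 43.5, -5.2]
finger_gap: -0.0003
```

```bash
python3 -c "
from wheel import *
wheel(12);o=monitor.get_obs();print(o['tcp_pos'],o['ft_force'],o['ft_torque'])"
```

```text
ball [0.5491 0.0884 0.2495] r 0.08666586005842693 ang -94.4513901115418
ball [0.4728 0.1522 0.2455] r 0.08606432421573221 ang -164.77463209454655
[0.6107 0.1676 0.2288] [ 2.2169 36.9076 -4.4454] [ 5.842  -0.3841 -0.2323]
```

>>> jog_arm([
  [0,[0,-0.2,-0.02],[0,0,0]],
  [0,[0,-0.2,-0.02],[0,0,0]],
])

```text
clock: 24.25
tcp_pos: [0.6094, 0.1638, 0.2289]
tool_rot: [0.136, 1.566, -0.087]
ft_force: [10.9, 62.2, -8.4]
finger_gap: -0.0001
```

```bash
python3 -c "
from wheel import *
wheel(13);o=monitor.get_obs();print(o['tcp_pos'],o['ft_force'],o['ft_torque'])"
```

```text
ball [0.5431 0.0892 0.2491] r 0.08648571988581945 ang -98.42343534171077
[0.6095 0.164  0.2289] [ 7.6258 52.3151 -7.4114] [ 8.2273 -1.2787 -0.1873]
```

>>> jog_arm([
  [0,[0,-0.2,-0.02],[0,0,0]],
  [0,[0,-0.2,-0.02],[0,0,0]],
  [0,[0,0,0],[0,0,0]],
])

```text
clock: 24.6
tcp_pos: [0.6093, 0.1636, 0.2292]
tool_rot: [0.148, 1.559, -0.073]
ft_force: [18.8, 78.3, -13.5]
finger_gap: 0.0001
```

```bash
python3 -c "
from wheel import *
wheel(14);o=monitor.get_obs();print(o['tcp_pos'],o['ft_force'],o['ft_torque'])
a=cv2.imread('pics/s14.png');b=cv2.imread('pics/s10.png')
f=lambda im:cv2.resize(im[270:430,195:325],(390,480),interpolation=cv2.INTER_CUBIC)
cv2.imwrite('pics/v14.png',np.hstack([f(b),f(a)]))"
```

```text
ball [0.5431 0.0892 0.2491] r 0.08648571988581945 ang -98.42343534171077
[0.6093 0.1636 0.2292] [ 18.3212  77.7033 -13.1618] [12.3073 -2.9384 -0.2968]
```

View pics/v14.png

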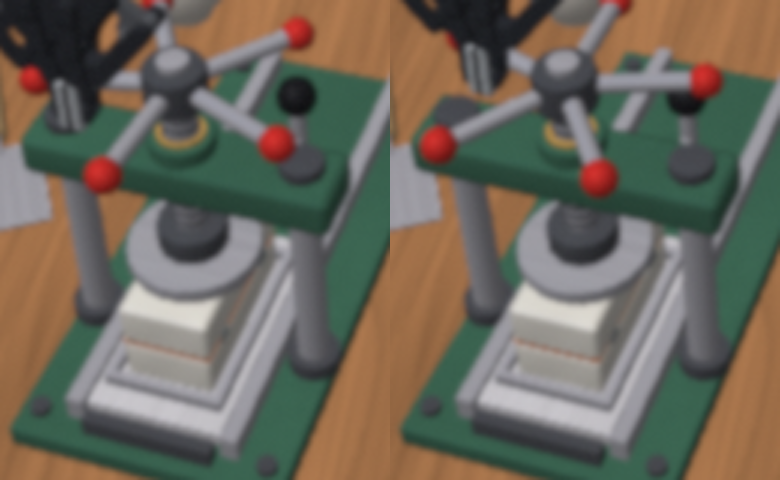

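Left is before, right is now: the plate lies on the mould. The wheel has stopped dead, with the ball at −98.42° unchanged while the force rose from 52 to 78 N (≈4.4 Nm). Total winding is ≈300° (20 mm, within the given range). Back off and rise clear.

>>> jog_arm([
  [0,[0,0.4,0.05],[0,0,0]],
  [0,[0,0.5,0.05],[0,0,0]],
  [0,[0,0.4,0],[0,0,0]],
  [0,[0,0.2,0],[0,0,0]],
  [0,[0,0,0],[0,0,0]],
])

```text
clock: 25.12
tcp_pos: [0.6126, 0.1761, 0.2289]
tool_rot: [0.118, 1.572, -0.106]
ft_force: [-3.9, 16.1, 0.5]
finger_gap: 0.0001
```

```bash
python3 -c "
from wheel import *
wheel(15);arc(.058,10,9,4,.229)"
```

```text
ball [0.6453 0.1543 0.2393] r 0.09181378332022339 ang -12.91513717150573
ball [0.5622 0.0887 0.2497] r 0.0863883091082179 ang -85.73879282016478
ball [0.4761 0.1412 0.2475] r 0.08645052635876331 ang -157.1454096784278
now [0.6126 0.1759 0.2289] r 0.056812644856469766 ang 1.1521389809538802 F [-3.2326 17.07   -0.0939]
tool axes
 [[-0.003   0.1426  0.9898]
 [ 0.0089  0.9898 -0.1425]
 [-1.      0.0084 -0.0042]]
10.0 [0.00, 0.44, -0.05]
```

The wheel springs back elastically with the finger: tightening acts like a stiff spring. I release slowly and watch where it settles.

>>> jog_arm([
  [0,[0,0.1,0],[0,0,0]],
  [0,[0,0.1,0],[0,0,0]],
  [0,[0,0.1,0],[0,0,0]],
  [0,[0,0,0],[0,0,0]],
])

```text
clock: 25.55
tcp_pos: [0.6144, 0.1781, 0.2292]
tool_rot: [0.114, 1.569, -0.112]
ft_force: [-2.4, 6.0, 0.0]
finger_gap: 0.0001
```

```bash
python3 -c "
from wheel import *
wheel(16);arc(.058,10,9,4,.229)"
```

```text
ball [0.6461 0.1578 0.2402] r 0.09184806246456902 ang -10.697522057343821
ball [0.5661 0.0888 0.2495] r 0.0866378473935982 ang -83.14775700748645
ball [0.4774 0.1382 0.2475] r 0.08650838400978558 ang -154.95399875477824
now [0.6144 0.1781 0.2292] r 0.058712942712024034 ang 3.222722218897614 F [-2.1738  6.1284  0.6175]
tool axes
 [[-0.0016  0.1441  0.9896]
 [ 0.0022  0.9896 -0.1441]
 [-1.      0.0019 -0.0019]]
10.0 [0.01, 0.32, -0.12]
```

>>> jog_arm([
  [0,[0,0.2,0],[0,0,0]],
  [0,[0,0.2,0],[0,0,0]],
  [0,[0,0,0],[0,0,0]],
])

```text
clock: 25.9
tcp_pos: [0.6163, 0.1851, 0.2293]
tool_rot: [0.113, 1.568, -0.114]
ft_force: [-0.0, 1.1, 0.3]
finger_gap: 0.0006
```

```bash
python3 -c "
from wheel import *
wheel(17);arc(.058,10,9,4,.229)"
```

```text
ball [0.5677 0.089  0.2492] r 0.08664736010501566 ang -82.13855031738282
ball [0.4782 0.1367 0.2475] r 0.0864973929945409 ang -153.85739614911523
now [0.6162 0.1848 0.2292] r 0.0611811991556628 ang 9.440844901103196 F [-0.034  -0.7311  0.0135]
tool axes
 [[-0.0007  0.1443  0.9895]
 [-0.0006  0.9895 -0.1443]
 [-1.     -0.0007 -0.0006]]
10.0 [0.01, -0.02, -0.16]
```

The wheel settled at −82.1° and stays put with the finger free (load ~0). It is held just past contact. Rise and withdraw.

>>> jog_arm([
  [0,[-0.5,0,0],[0,0,0]],
  [0,[-0.9,0,0],[0,0,0]],
  [0,[-0.9,0,0],[0,0,0]],
  [0,[-0.9,0,0],[0,0,0]],
  [0,[-0.9,0,0],[0,0,0]],
  [0,[-0.9,0,0],[0,0,0]],
  [0,[0,-0.9,-0.5],[0,0,0]],
  [0,[0,-0.9,-0.5],[0,0,0]],
  [0,[0,-0.9,-0.5],[0,0,0]],
  [0,[0,-0.9,-0.5],[0,0,0]],
  [0,[0,-0.9,-0.5],[0,0,0]],
  [0,[0,-0.9,-0.5],[0,0,0]],
  [0,[0,-0.9,-0.5],[0,0,0]],
  [0,[0,-0.9,-0.5],[0,0,0]],
  [0,[0,-0.9,-0.5],[0,0,0]],
  [0,[0,-0.9,-0.5],[0,0,0]],
  [0,[0,-0.9,-0.5],[0,0,0]],
  [0,[0,-0.9,-0.5],[0,0,0]],
  [0,[0,0,0],[0,0,0]],
])

```text
clock: 27.58
tcp_pos: [0.465, -0.0133, 0.3303]
tool_rot: [0.115, 1.568, -0.117]
ft_force: [0.0, -0.3, 0.6]
finger_gap: 0.0001
```

```bash
python3 -c "
from wheel import *
wheel(18);o=monitor.get_obs();print(o['clock'],o['tcp_pos'],o['ft_force'])
a=cv2.imread('pics/s18.png')
cv2.imwrite('pics/v18.png',cv2.resize(a[180:440,180:420],(554,600),interpolation=cv2.INTER_CUBIC))"
```

```text
ball [0.6415 0.1604 0.247 ] r 0.0869071362026335 ang -9.552394021991296
ball [0.5965 0.2514 0.2481] r 0.0867602568738992 ang 62.03438375790468
ball [0.4959 0.2372 0.2487] r 0.08650016935548253 ang 133.86538565560966
27.6833 [ 0.4662 -0.0117  0.3302] [ 0.884  -0.2014  0.6103]
```

The picture limit is reached, so the final checks are by numbers: knob (bed) position and jugs. Then I hand in.

```bash
python3 - <<'E'
from wheel import *
t,s=cv2.imread('pics/t18.png'),cv2.imread('pics/s18.png'); t0,s0=cv2.imread('pics/top0.png'),cv2.imread('pics/side0.png')
k=[]
for im,ci in((t,T),(s,S)):
    x,y=proj(ci,[.5282,-.0095,.074])[0].astype(int); m=np.zeros(im.shape[:2],bool); m[y-10:y+11,x-10:x+11]=im[y-10:y+11,x-10:x+11].max(2)<50
    b=blobs(m,20); print((x,y),[q[0] for q in b]); k.append(max(b,key=lambda q:q[1][4])[0] if b else None)
if all(q is not None for q in k):
    p=tri(T,k[0],S,k[1])[0]; print('knob',p,'travel',np.hypot(*(p[:2]-[.5019,-.1886])))
elif k[1] is not None: print('knob from side',plane(S,k[1],.074))
for im,im0,(x0,y0,x1,y1) in((s,s0,(235,200,308,272)),):
    print('jug-area diff (side)',np.abs(im[y0:y1-30,x0:x1].astype(int)-im0[y0:y1-30,x0:x1]).mean())
E
```

```text
(np.int64(252), np.int64(242)) [array([255.3077, 241.7273])]
(np.int64(292), np.int64(302)) [array([293.456, 301.688])]
knob [ 0.5288 -0.0172  0.0698] travel 0.17348325802862516
jug-area diff (side) 2.871385083713851
```

```bash
python3 - <<'E'
from wheel import *
u=np.array([.1446,.9895]); n=np.array([.9895,-.1446])
for f,c0 in(('side0',(317,258)),('s8',(293,302)),('s18',(293,302))):
    g=cv2.imread(f'pics/{f}.png').max(2); x,y=c0; m=np.zeros(g.shape,bool); m[y-9:y+10,x-9:x+10]=g[y-9:y+10,x-9:x+10]<50
    b=max(blobs(m,20),key=lambda q:q[1][4]); P=plane(S,b[0],.072)[0,:2]; print(f,b[0],b[1],'n,u',n@P,u@P)
for f,c0 in(('top0',(318,244)),('t8',(254,242)),('t18',(254,242))):
    g=cv2.imread(f'pics/{f}.png').max(2); x,y=c0; m=np.zeros(g.shape,bool); m[y-14:y+15,x-14:x+15]=g[y-14:y+15,x-14:x+15]<50
    b=blobs(m,20)
    for q in b: P=plane(T,q[0],.072)[0,:2]; print(f,q[0],q[1],'n,u',n@P,u@P)
E
```

```text
side0 [317.1538 257.7308] [312 253  11  11  78] n,u 0.5224957896958168 -0.11254897507321736
s8 [293.439  301.6667] [288 296  12  12 123] n,u 0.5232630204502362 0.06170615162022953
s18 [293.456 301.688] [288 296  12  12 125] n,u 0.5232004387681405 0.06176402789151215
top0 [317.7158 243.7789] [313 239  11  11  95] n,u 0.5245401031263485 -0.11390339618463155
t18 [255.5282 241.1538] [250 228  14  29 195] n,u 0.5284112962867696 0.05896001890499462
t18 [241.0278 245.1667] [240 238   4  16  36] n,u 0.5161809100768747 0.09871303317446446
```

Knob travel reads 0.174 against the nominal 0.180, and the calibration is about 2 mm, so I check for a gap between the bed end and its stop.

```bash
python3 - <<'E'
from wheel import *
u=np.array([.1446,.9895]); n=np.array([.9895,-.1446])
for f,ci in(('s18',S),('t18',T)):
    im=cv2.imread(f'pics/{f}.png')
    for off in(-.02,.02):
        print(f,off)
        for d in np.arange(.060,.112,.004):
            P=n*(.524+off)+u*(.2538+d); x,y=proj(ci,[*P,.03])[0]; print(round(d,3),(round(x,1),round(y,1)),im[int(round(y)),int(round(x))])
E
```

```text
s18 -0.02
0.06 (np.float64(259.8), np.float64(402.1)) [149 143 144]
0.064 (np.float64(259.0), np.float64(403.7)) [134 129 130]
0.068 (np.float64(258.2), np.float64(405.3)) [167 163 165]
0.072 (np.float64(257.3), np.float64(407.0)) [191 186 189]
0.076 (np.float64(256.5), np.float64(408.6)) [193 188 190]
0.08 (np.float64(255.7), np.float64(410.3)) [191 186 189]
0.084 (np.float64(254.9), np.float64(411.9)) [154 150 151]
0.088 (np.float64(254.1), np.float64(413.6)) [98 94 93]
0.092 (np.float64(253.2), np.float64(415.3)) [80 74 73]
0.096 (np.float64(252.4), np.float64(417.0)) [70 65 64]
0.1 (np.float64(251.5), np.float64(418.7)) [56 52 50]
0.104 (np.float64(250.7), np.float64(420.4)) [52 49 47]
0.108 (np.float64(249.8), np.float64(422.1)) [69 82 53]
s18 0.02
0.06 (np.float64(241.1), np.float64(397.4)) [151 144 146]
0.064 (np.float64(240.3), np.float64(398.9)) [132 127 128]
0.068 (np.float64(239.4), np.float64(400.5)) [188 183 185]
0.072 (np.float64(238.6), np.float64(402.1)) [194 190 192]
0.076 (np.float64(237.7), np.float64(403.7)) [195 191 193]
0.08 (np.float64(236.9), np.float64(405.4)
[... 1214 characters left out ...]
[65 86 32]
0.064 (np.float64(166.7), np.float64(237.2)) [63 89 39]
0.068 (np.float64(165.3), np.float64(237.1)) [212 220 223]
0.072 (np.float64(163.9), np.float64(237.1)) [ 95  98 100]
0.076 (np.float64(162.5), np.float64(237.1)) [125 121 123]
0.08 (np.float64(161.1), np.float64(237.1)) [166 159 157]
0.084 (np.float64(159.7), np.float64(237.0)) [160 150 150]
0.088 (np.float64(158.3), np.float64(237.0)) [99 93 92]
0.092 (np.float64(156.9), np.float64(237.0)) [68 60 56]
0.096 (np.float64(155.5), np.float64(236.9)) [69 61 59]
0.1 (np.float64(154.1), np.float64(236.9)) [65 81 33]
0.104 (np.float64(152.7), np.float64(236.9)) [ 89 121  59]
0.108 (np.float64(151.3), np.float64(236.9)) [ 39 105 171]
```

The bed's end meets the dark stop with no green gap in either view, so it is home. Handing in.

```bash
python3 -c "
from plant import manip,monitor
print(monitor.get_obs()['clock']); manip.hand_in()"
```

```text
27.6833
the job is handed in; nothing more can be done
```

The mould is in the press nest, the bed is home and the plate is screwed down on the mould. I handed in at 27.7 s with the robot touching nothing.

- **Mould:** I regripped it with the tool leaning 20° so the wrist camera would clear the wheel. It was set down gently, and a close picture showed it inside the nest strips and square to them.
- **Bed:** I pushed it until it hit the stop. The push reached about 70 N at the fingertips, more than it needed.
- **Wheel:** I turned it about 284° clockwise in all, pushing one spoke the whole way round. At 78 N on the spoke (about 4.4 N·m) it would not turn further.

**Checks that disagreed**
- The wheel sprang back about 16° when I eased off, then held still with the fingers clear. It now rests only slightly past first contact.
- Knob travel read 0.174 m against the nominal 0.180 m. Both camera views show no gap between the bed and its stop, so I take the difference as camera error.
- The wheel spokes ended at 0.248 m by camera, against 0.246 m expected, which is about the calibration error.

The jugs and red look-alikes were not touched. A before-and-after comparison of the jug area in the side view showed no real change. The picture limit stopped me viewing the final scene, so those last checks are numerical only.

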